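# Set the cedar pot's bayonet lid to half-way and hold it

## Task

Fit the bayonet lid on the blue cedar scent pot: drop its two lugs through the entry gaps (bar in line with the white marks) until it is fully down, then twist it clockwise, seen from above, until the bar points at the yellow half-way marks, without ever going on into the lock click near the red marks. Finish while still gripping the lid's bar there with the lid fully down, and keep holding it; leave the other things on the shelf where they are.

Things in the scene. Friction and masses are not known exactly. Their poses are not given: they have to be found in the camera images.
- lid_grip (a point): Centre of the dark bar atop the loose pale-wood lid (about 120 g), which starts bar up on the shelf. Bar along this x, 68 mm long, 12 thick (y), 39 tall (top 18 mm above this point); z up. Its round flange, diameter 76, 5 thick, has its top face 21 mm below this point: keep fingertips above it. Lid underside 42 mm below. The lid is the same after a half turn.
- lid_foot (a point): Centre of the lid's underside; axes as lid_grip. The white plug, diameter 54 mm, rises 16 mm from here to the flange. At its foot two lugs stick out at +x and -x, in line with the bar, 5 mm tall, 10 mm wide, to 33.5 mm from the axis.
- pot_mouth (a point): Centre of the blue pot's mouth at rim height, 70 mm above the shelf; z up. Pot fixed, diameter 88 mm, same after a half turn. Mouth 58 mm wide; its ledge, 8 mm thick, has two entry gaps 16 mm wide at +x and -x, open to 36 mm from the axis, with white rim marks. Seated, the flange rests on the rim: bar centre 26 mm above this point, up to 3 mm upward play once twisted.
- half_mark (a point): One yellow half-way mark on the pot's rim, 41 mm from its axis (the other is opposite). The lid twists clockwise from above (yaw falls), never the other way: 0 at the gaps, 40 degrees (0.70 rad) at the yellow marks, sprung click balls resist from about 54, red marks and end stop at 84. It turns freely before the balls; nothing turns it back. Axes as pot_mouth.
- dish: White round ceramic trinket dish, diameter 110 mm, 28 mm high, origin at the centre of its underside, a loose cedar ball of 34 mm lying in it. Bystander.
- hair_clip: Silver metal hair clip, 62 x 16 x 9 mm, lying flat, origin at its underside. Bystander.
- perfume: Standing amber glass bottle with brass cap, diameter 44 mm, 80 mm tall, origin at the centre of its underside. Bystander.
- glasses_case: Blue glasses case, 70 x 165 x 50 mm, long side along its y, origin at the centre of its underside. Bystander.
- watch_lid (a joint): Swing lid of the fixed black watch box (130 x 110 x 75 mm), 0 shut as it starts, grows as it opens (rad). Bystander.
Things that resemble listed ones, but are neither listed nor needed, are in the scene too. Of the things that look like the part that bears pot_mouth, the middle-sized one is meant.

How it is judged:
On the way, in this order (a step that is already met when the one before it is completed fails the run):
1. the lid is lifted from the shelf in the gripper (height (world z) of lid_grip above 0.085 m and contact force between the fingers and lid above 1 N and horizontal distance between lid_grip and pot_mouth above 0.06 m), for 0.1 s.
2. the lid is down in the pot's mouth, lugs through the entry gaps (z of lid_grip in the frame of pot_mouth below 0.03 m and horizontal distance between lid_grip and pot_mouth below 0.006 m and angle between lid_grip's own z axis and vertical below 0.12 rad and angle between the x axis of lid_grip and the x axis of pot_mouth, either way round below 0.3 rad), for 0.1 s.
At the end, for the whole second after the job is handed in: The lid is down in the pot's mouth (bar centre less than 30 mm above the rim, within 6 mm of the pot's axis, tilted less than 0.12 rad), turned 0.525 to 0.875 rad (40 degrees give or take 10) from the entry gaps, still, and gripped by the fingers (more than 2 N) (z of lid_grip in the frame of pot_mouth below 0.03 m and horizontal distance between lid_grip and pot_mouth below 0.006 m and angle between lid_grip's own z axis and vertical below 0.12 rad and angle between the x axis of lid_grip and the x axis of pot_mouth, either way round between 0.525 and 0.875 rad and contact force between the fingers and lid above 2 N and angular speed of lid below 0.1 rad/s and linear speed of lid below 0.02 m/s); the arm keeps its last pose, push and grip.
It fails at once if the seated lid is turned on into the lock click (more than 63 degrees) (z of lid_grip in the frame of pot_mouth below 0.032 m and horizontal distance between lid_grip and pot_mouth below 0.01 m and angle between the x axis of lid_grip and the x axis of pot_mouth, either way round above 1.1 rad).
It fails at once if the dish, hair clip, perfume bottle or glasses case is moved more than 25 mm, or the watch box is opened (value of joint watch_lid above 0.15 rad or distance of any of dish, hair_clip, perfume, glasses_case from where it was at the start of the episode above 0.025 m).
It also fails if it takes over 48 s, if anything falls off the work surface, if the arm or the gripper's body presses on something with over 40 N, if the wrist force passes 120 N, or if a joint passes its speed limit or range.

## Robot

A 7-joint arm with a two-finger parallel gripper is mounted at the origin on the work surface. World frame = base frame: x ahead of the robot, y to its left, z up, the work surface at z = 0. Lengths are in m, angles in rad, forces in N, time in s.
With the tool pointing down it reaches from about 0.425 to 0.825 m from the base axis. Payload 3.6 kg.
Tool frame: the origin (TCP) lies midway between the tips of the shut fingers; the grasp point (between the pads) lies 19 mm behind it; z points along the fingers, y is the direction in which the jaws open and shut (so a half turn about z gives the same grasp; the last joint's range is limited). The gripper opens to 93 mm and grips with 3 to 60 N. Pads are 15 mm wide; open, the fingers measure 128 mm over their backs; the gripper's body (75 mm by 188 mm) begins 65 mm behind the grasp point.
Start: joints at [1.206, 0.615, -0.013, 1.423, 0.008, 1.103, -0.04], TCP at [0.215, -0.613, 0.219] pointing down, gripper open.
Joint ranges: [-3.12, 3.12], [-0.3, 2.06], [-1.34, 1.32], [0.26, 2.42], [-1.36, 4.5], [0.01, 1.98], [-2.84, 2.84]. Speed limits (rad/s): [2.79, 2.79, 3.14, 3.14, 3.14, 3.14, 3.14].

## Interface

Orientations are given as a unit quaternion [w, x, y, z].
In Python, from plant import monitor, vision, order gives the robot as it stands. The module is installed in compiled form; this text tells all that it offers.
- The arm moves only by the tool servo_tool, never from a script. Its argument "targets" is a list of rows, each an object with "linear": the shift along the world's x, y, z normalised to -1 to 1, where 1 is 40 mm, a list of three; "delta_rot": the turn, a rotation vector about the world's x, y, z normalised to -1 to 1, where 1 is 0.12 rad, a list of three; "jaw": the opening, from 0 (shut) to 1 (fully open). A call has exactly 5 rows; each row shifts and turns the commanded pose from where the row before left it; what a row does not reach is not made up. A row lasts 1/12 s, in which the tool goes at most 41.7 mm and 7.16 degrees, less where a joint would pass 70% of its speed; a pose out of reach is approached as far as the arm can. A call with a number of a shift or a turn outside -1 to 1 is refused whole. A call with a gripper value outside its range is refused whole. The fingers move at their own pace and stop on an object; "squeeze" is the grip in N (left out, the last holds). Time passes only in rows, so rows that do not move let the fingers close, or fill a call up. It gives the time, the measured TCP pose, the force and the opening at its end, in the units of the state.
- monitor.read_state(): the state, without advancing time (a new reading comes with each control period).
- vision.snapshot(name): name is "scene" or "top" or "wrist"; returns the picture (420x560x3 uint8, red, green, blue); there is no depth.
- vision.calibration(name): a dict with "camera_matrix" (3x3 intrinsics, pixels), "pose" (4x4, takes a point from camera to world coordinates). Camera axes: x right, y up, looking along -z (the intrinsics and any distortion apply to the point x, -y, -z); pixel columns grow to the right and rows downward; lengths in m; the calibration is good to about 2 mm. A picture is of the moment at which its call begins: read the wrist's pose just before it. calibration takes no time and is no camera call; for the wrist camera it gives the pose at the moment of the call.
- order.job_done(): hands the job in, once; it reports no verdict.
The state is a dict: "clock": time; "joint_positions": joint angles; "joint_velocities": joint speeds; "joint_efforts": joint torques, N m; "tcp_pos": TCP position; "orientation": TCP orientation; "force": force on the tool from outside, world axes, zero at the start; "ft_torque": the same for the moment, N m; "grip_width": opening from 0.0 (shut) to 1.0 (fully open).
Only numpy, scipy, OpenCV 4.12 (cv2) and the standard library are available. Lean on these libraries where they do the work, as an engineer would, in place of code of your own. Each camera call takes 0.05 s, during which the arm holds its last target.

## Working session

There is one attempt and no reset: what is moved stays moved. The work goes in short steps, Python scripts to look and compute and a tool call to move; the robot and the scene stay as the last step left them, time stands still between calls to the robot, and variables do not carry over. Pictures are saved under pics/ and viewed, and the job is handed in when it is done.

Besides the shell and the picture viewer there is one more tool, called after "Call:" in YAML: its name, and indented under it one key for each argument. servo_tool: Moves the arm, as the interface text tells. Scaled input: -1 to 1 covers 40 mm each way for a shift and 0.12 rad each way for a turn. Its arguments: {"type":"object","properties":{"targets":{"type":"array"},"squeeze":{"type":"number"}},"required":["targets"]}

```bash
mkdir -p pics
cat > h.py <<'E'
import numpy as np, cv2
from plant import monitor, vision, order
def snap(n,f):
    im=vision.snapshot(n); cv2.imwrite('pics/'+f,im[:,:,::-1]); return im
def ray(c,u,v):
    K=np.array(c['camera_matrix']);T=np.array(c['pose'])
    d=np.linalg.inv(K)@[u,v,1]; d=np.array([d[0],-d[1],-d[2]])
    return T[:3,3],T[:3,:3]@d
def onz(c,u,v,z):
    o,d=ray(c,u,v); return o+d*(z-o[2])/d[2]
def proj(c,p):
    K=np.array(c['camera_matrix']);T=np.array(c['pose'])
    q=T[:3,:3].T@(np.array(p)-T[:3,3]); q=K@[q[0],-q[1],-q[2]]; return q[:2]/q[2]
E
python3 - <<'E'
from h import *
s=monitor.read_state(); print(s)
for n in ('top','scene','wrist'):
    snap(n,n+'0.png'); c=vision.calibration(n); print(n,{k:np.round(v,4).tolist() for k,v in c.items()})
E
```

```text
{'clock': 0.0, 'joint_positions': array([ 1.20647041,  0.61590004, -0.01260701,  1.42489738,  0.00811718,
        1.10338756, -0.04037462]), 'joint_velocities': array([ 1.10652152e-03,  9.74327900e-04, -1.31551362e-03,  5.46618030e-04,
        8.26014287e-04,  1.25626923e-05,  7.03790307e-04]), 'joint_efforts': array([-1.52496027e-04, -4.58935189e+01,  2.08980027e-01, -1.65745443e+01,
       -6.10650214e-02,  2.05224281e-02,  2.33588607e-04]), 'tcp_pos': array([ 0.21517054, -0.6125142 ,  0.21749416]), 'orientation': array([-1.24769752e-03,  9.85759562e-01,  1.68156089e-01, -2.41724203e-04]), 'force': array([0.03849032, 0.31750888, 0.89649811]), 'ft_torque': array([ 0.01474357, -0.04012468, -0.03792742]), 'grip_width': 1.0021797670722312}
top {'camera_matrix': [[445.1632, 0.0, 284.3021], [0.0, 445.1632, 210.0458], [0.0, 0.0, 1.0]], 'pose': [[0.0211, 0.9874, -0.1571, 0.4104], [-0.9998, 0.0209, -0.0026, 0.0042], [0.0008, 0.1571, 0.9876, 1.2039], [0.0, 0.0, 0.0, 1.0]]}
scene {'camera_matrix': [[533.0578, 0.0, 282.2835], [0.0, 533.0578, 209.846], [0.0, 0.0, 1.0]], 'pose': [[0.6059, -0.655, 0.4515, 1.3405], [0.7955, 0.4933, -0.3519, -0.5914], [0.0078, 0.5724, 0.8199, 1.459], [0.0, 0.0, 0.0, 1.0]]}
wrist {'camera_matrix': [[371.5039, 0.0, 277.7967], [0.0, 371.5039, 206.0217], [0.0, 0.0, 1.0]], 'pose': [[0.3312, 0.9005, 0.2817, 0.2934], [-0.9436, 0.3165, 0.0976, -0.5859], [-0.0013, -0.2981, 0.9545, 0.3842], [0.0, 0.0, 0.0, 1.0]]}
```

View pics/top0.png

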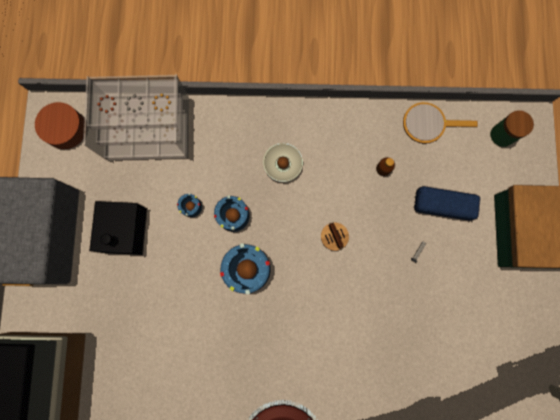

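View pics/scene0.png

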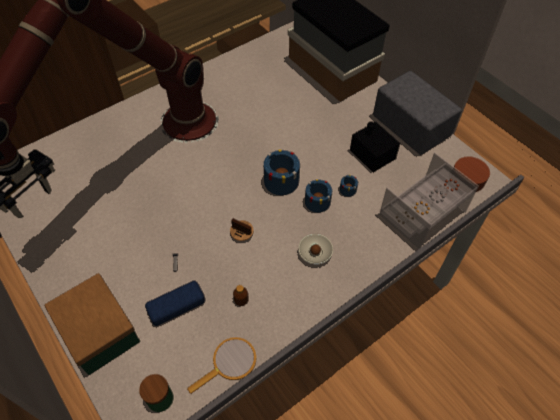

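View pics/wrist0.png

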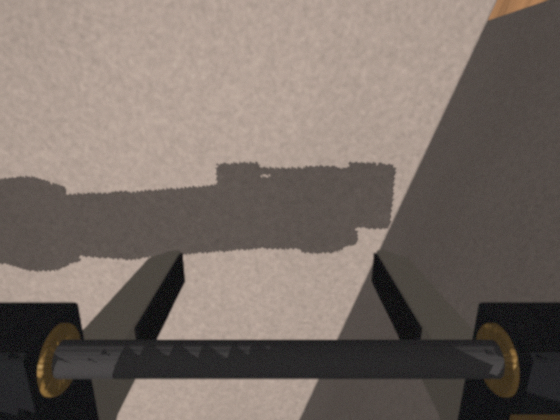

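Top view: three blue pots, small at (189,205), middle at (232,214) and large at (246,269). The description fits the middle one, so I'll check its size in an enlarged crop. The lid is at (335,236).

Run:
```python
from h import *
im=cv2.imread('pics/top0.png'); c=vision.calibration('top')
a=cv2.resize(im[185:245,205:265],(480,480),interpolation=cv2.INTER_CUBIC)
b=cv2.resize(im[210:262,305:365],(480,416),interpolation=cv2.INTER_CUBIC)
b=cv2.copyMakeBorder(b,0,64,0,0,cv2.BORDER_CONSTANT)
x=np.hstack([a,b]); cv2.imwrite('pics/crop0.png',cv2.resize(x,(800,400)))
hsv=cv2.cvtColor(im,cv2.COLOR_BGR2HSV)
m=cv2.inRange(hsv,(95,90,40),(115,255,255))
cs,_=cv2.findContours(m,cv2.RETR_EXTERNAL,cv2.CHAIN_APPROX_NONE)
for k in cs:
    if cv2.contourArea(k)>150:
        (u,v),r=cv2.minEnclosingCircle(k); p=onz(c,u,v,.07);q=onz(c,u+r,v,.07);print('blue',u,v,r,p.round(4),2*np.linalg.norm(p-q))
m=cv2.inRange(hsv,(8,100,110),(22,255,255))
m[:200]=0;m[:,:300]=0;m[280:]=0;m[:,380:]=0
cs,_=cv2.findContours(m,cv2.RETR_EXTERNAL,cv2.CHAIN_APPROX_NONE)
k=np.vstack([k for k in cs]);(u,v),r=cv2.minEnclosingCircle(k);p=onz(c,u,v,.02);q=onz(c,u+r,v,.02);print('lid',u,v,r,p,2*np.linalg.norm(p-q))
```

```text
blue 245.09266662597656 268.6077575683594 24.14689826965332 [0.4389 0.103  0.07  ] 0.12199752465468915
blue 231.2518310546875 212.7992706298828 16.749469757080078 [0.5807 0.1436 0.07  ] 0.08630406531687845
blue 188.5 204.61111450195312 10.768423080444336 [0.5998 0.2549 0.07  ] 0.05563966545333269
blue 448.5 201.0 31.325010299682617 [ 0.6235 -0.4173  0.07  ] 0.16221593025479017
lid 334.4742126464844 236.1647491455078 14.277528762817383 [ 0.53101496 -0.12809432  0.02      ] 0.07620228543421778
```

View pics/crop0.png

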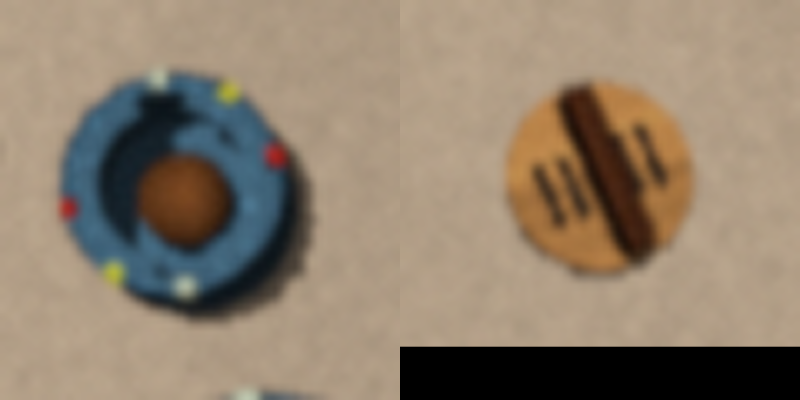

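The 86 mm pot at (231,213) is the middle-sized one with white, yellow and red marks, so it is the target. The lid's flange measures 76 mm at world (0.531,-0.128). I'm moving above the lid.

Call:
servo_tool:
  targets:
    - {"linear": [0.53, 0.81, -0.08], "delta_rot": [0, 0, 0], "jaw": 1}
    - {"linear": [0.53, 0.81, -0.08], "delta_rot": [0, 0, 0], "jaw": 1}
    - {"linear": [0.53, 0.81, -0.08], "delta_rot": [0, 0, 0], "jaw": 1}
    - {"linear": [0.53, 0.81, -0.08], "delta_rot": [0, 0, 0], "jaw": 1}
    - {"linear": [0.53, 0.81, -0.08], "delta_rot": [0, 0, 0], "jaw": 1}

```text
clock: 0.57
tcp_pos: [0.322, -0.4494, 0.2023]
orientation: [-0.0, 0.986, 0.168, -0.0]
force: [-0.3, -0.5, 0.2]
grip_width: 0.997
```

Call:
servo_tool:
  targets:
    - {"linear": [0.53, 0.81, -0.08], "delta_rot": [0, 0, 0], "jaw": 1}
    - {"linear": [0.53, 0.81, -0.08], "delta_rot": [0, 0, 0], "jaw": 1}
    - {"linear": [0.53, 0.81, -0.08], "delta_rot": [0, 0, 0], "jaw": 1}
    - {"linear": [0.53, 0.81, -0.08], "delta_rot": [0, 0, 0], "jaw": 1}
    - {"linear": [0.53, 0.81, -0.08], "delta_rot": [0, 0, 0], "jaw": 1}

```text
clock: 0.98
tcp_pos: [0.428, -0.2875, 0.1865]
orientation: [-0.0, 0.986, 0.168, -0.0]
force: [0.6, 0.1, 0.3]
grip_width: 1.001
```

Call:
servo_tool:
  targets:
    - {"linear": [0.53, 0.81, -0.08], "delta_rot": [0, 0, 0], "jaw": 1}
    - {"linear": [0.53, 0.81, -0.08], "delta_rot": [0, 0, 0], "jaw": 1}
    - {"linear": [0.53, 0.81, -0.08], "delta_rot": [0, 0, 0], "jaw": 1}
    - {"linear": [0.53, 0.81, -0.08], "delta_rot": [0, 0, 0], "jaw": 1}
    - {"linear": [0, 0, 0], "delta_rot": [0, 0, 0], "jaw": 1}

```text
clock: 1.4
tcp_pos: [0.5168, -0.149, 0.1732]
orientation: [-0.003, 0.984, 0.175, 0.002]
force: [0.9, 1.2, 0.1]
grip_width: 1.002
```

Run:
```python
from h import *
s=monitor.read_state(); print(s['clock'],s['tcp_pos'],s['orientation'],s['joint_positions'])
snap('wrist','w1.png')
```

```text
1.4 [ 0.51681845 -0.14901135  0.17321424] [-0.00318703  0.98447394  0.17549     0.00203985] [ 0.28948322  0.49338732 -0.06679556  1.80829121  0.03243553  0.839883
 -1.00897477]
```

View pics/w1.png

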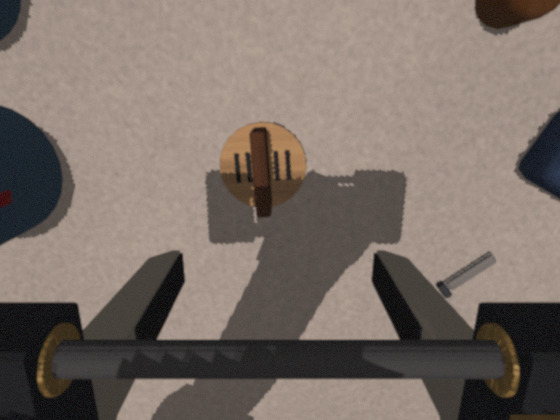

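The wrist view shows the lid at (263,165) with its bar almost vertical in the picture, and the clip at (466,272) clear of it. Next I'll measure it precisely.

```bash
cat >> h.py <<'E'
def yaw(q=None):
    from scipy.spatial.transform import Rotation as R
    q=monitor.read_state()['orientation'] if q is None else q
    M=R.from_quat([q[1],q[2],q[3],q[0]]).as_matrix(); return np.arctan2(M[1,0],M[0,0]),M
E
python3 - <<'E'
from h import *
s=monitor.read_state(); c=vision.calibration('wrist'); im=snap('wrist','w2.png')
print(s['tcp_pos'],yaw(s['orientation'])[0],yaw(s['orientation'])[1][:,2])
hsv=cv2.cvtColor(im,cv2.COLOR_RGB2HSV)
win=np.zeros(im.shape[:2],np.uint8); win[90:250,190:340]=255
lid=cv2.inRange(hsv,(5,90,90),(22,255,255))&win
k=max(cv2.findContours(lid,cv2.RETR_EXTERNAL,cv2.CHAIN_APPROX_NONE)[0],key=cv2.contourArea)
e=cv2.fitEllipse(cv2.convexHull(k)); print('flange',e, onz(c,*e[0],.021))
# bar top: dark red-brown
bar=cv2.inRange(hsv,(0,100,20),(12,255,125))&win
cv2.imwrite('pics/m2.png',np.hstack([cv2.resize(im[90:250,190:340,::-1],(450,480)),cv2.resize(cv2.merge([bar,lid,bar])[90:250,190:340],(350,480))]))
k=max(cv2.findContours(bar,cv2.RETR_EXTERNAL,cv2.CHAIN_APPROX_NONE)[0],key=cv2.contourArea)
r=cv2.minAreaRect(k); print(r); b=cv2.boxPoints(r); P=np.array([onz(c,*p,.06) for p in b]); print(P.round(4),P.mean(0))
E
```

```text
[ 0.51446821 -0.15366539  0.17326417] 0.3482506875281517 [ 4.80776362e-04  3.41013511e-03 -9.99994070e-01]
flange ((258.1844177246094, 154.3394317626953), (73.61035919189453, 87.6600341796875), 94.32172393798828) [ 0.53687708 -0.12756848  0.021     ]
((255.30015563964844, 166.46786499023438), (87.35717010498047, 20.738449096679688), 83.8844985961914)
[[ 0.5603 -0.1077  0.06  ]
 [ 0.567  -0.1215  0.06  ]
 [ 0.506  -0.1505  0.06  ]
 [ 0.4987 -0.1358  0.06  ]] [ 0.53301768 -0.12886864  0.06      ]
```

View pics/m2.png

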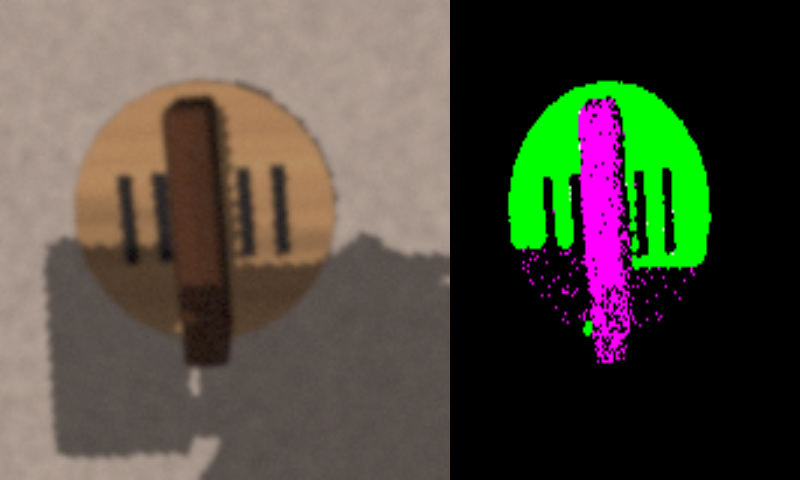

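Call:
servo_tool:
  targets:
    - {"linear": [0.26, 0.4, -0.8], "delta_rot": [0, 0, 0.3], "jaw": 1}
    - {"linear": [0.26, 0.4, -0.8], "delta_rot": [0, 0, 0.3], "jaw": 1}
    - {"linear": [0, 0, 0], "delta_rot": [0, 0, 0], "jaw": 1}
    - {"linear": [0, 0, 0], "delta_rot": [0, 0, 0], "jaw": 1}
    - {"linear": [0, 0, 0], "delta_rot": [0, 0, 0], "jaw": 1}

```text
clock: 1.92
tcp_pos: [0.5327, -0.1301, 0.1106]
orientation: [0.001, 0.979, 0.202, -0.0]
force: [-0.5, -0.1, 0.4]
grip_width: 1.001
```

Run:
```python
from h import *
s=monitor.read_state(); c=vision.calibration('wrist'); im=snap('wrist','w3.png')
y,M=yaw(s['orientation']);print(s['tcp_pos'],y,M[:,2])
print(proj(c,[.5324,-.1275,.06]),proj(c,s['tcp_pos']))
a=.42
for t in(-.034,.034): print(proj(c,[.5324+t*np.cos(a),-.1275+t*np.sin(a),.06]))
```

```text
[ 0.5326545  -0.13012815  0.11057926] 0.40638884920566004 [ 2.84751594e-04 -1.74442806e-03 -9.99998438e-01]
[273.05623508 227.46365346] [277.14638535 265.19402518]
[273.98342736 276.4368237 ]
[272.04402177 173.99977541]
```

View pics/w3.png

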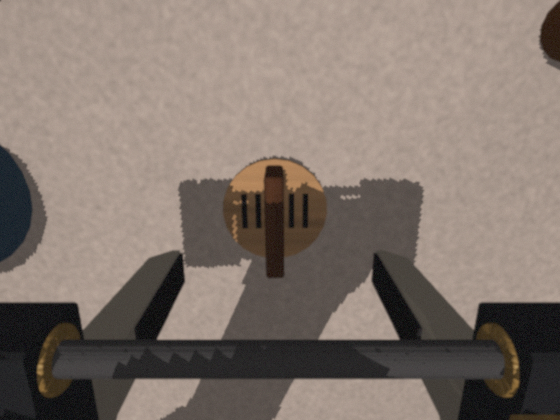

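The bar's top face runs from about (274,178) to (275,276), centred between the fingers and matching the prediction. I'm descending.

Call:
servo_tool:
  targets:
    - {"linear": [0, 0, -0.7], "delta_rot": [0, 0, 0], "jaw": 1}
    - {"linear": [0, 0, -0.7], "delta_rot": [0, 0, 0], "jaw": 1}
    - {"linear": [0, 0, -0.6], "delta_rot": [0, 0, 0], "jaw": 1}
    - {"linear": [0, 0, 0], "delta_rot": [0, 0, 0], "jaw": 1}
    - {"linear": [0, 0, 0], "delta_rot": [0, 0, 0], "jaw": 1}

```text
clock: 2.38
tcp_pos: [0.5328, -0.1291, 0.0306]
orientation: [0.0, 0.979, 0.202, -0.0]
force: [1.3, 0.2, 0.4]
grip_width: 1.004
```

Call:
servo_tool:
  targets:
    - {"linear": [0, 0, -0.08], "delta_rot": [0, 0, 0], "jaw": 1}
    - {"linear": [0, 0, 0], "delta_rot": [0, 0, 0], "jaw": 0}
    - {"linear": [0, 0, 0], "delta_rot": [0, 0, 0], "jaw": 0}
    - {"linear": [0, 0, 0], "delta_rot": [0, 0, 0], "jaw": 0}
    - {"linear": [0, 0, 0], "delta_rot": [0, 0, 0], "jaw": 0}
  squeeze: 30

```text
clock: 2.8
tcp_pos: [0.5336, -0.1278, 0.0275]
orientation: [0.0, 0.979, 0.203, 0.001]
force: [-0.3, 0.0, 0.2]
grip_width: 0.764
```

Call:
servo_tool:
  targets:
    - {"linear": [0, 0, 0], "delta_rot": [0, 0, 0], "jaw": 0}
    - {"linear": [0, 0, 0], "delta_rot": [0, 0, 0], "jaw": 0}
    - {"linear": [0, 0, 0], "delta_rot": [0, 0, 0], "jaw": 0}
    - {"linear": [0, 0, 0], "delta_rot": [0, 0, 0], "jaw": 0}
    - {"linear": [0, 0, 0], "delta_rot": [0, 0, 0], "jaw": 0}

```text
clock: 3.22
tcp_pos: [0.533, -0.1276, 0.0266]
orientation: [-0.0, 0.979, 0.204, -0.0]
force: [-1.1, 0.2, -0.2]
grip_width: 0.402
```

Call:
servo_tool:
  targets:
    - {"linear": [0, 0, 0], "delta_rot": [0, 0, 0], "jaw": 0}
    - {"linear": [0, 0, 0], "delta_rot": [0, 0, 0], "jaw": 0}
    - {"linear": [0, 0, 0], "delta_rot": [0, 0, 0], "jaw": 0}
    - {"linear": [0, 0, 0], "delta_rot": [0, 0, 0], "jaw": 0}
    - {"linear": [0, 0, 0], "delta_rot": [0, 0, 0], "jaw": 0}

```text
clock: 3.63
tcp_pos: [0.533, -0.1276, 0.0266]
orientation: [-0.0, 0.979, 0.203, -0.0]
force: [-0.7, 0.3, -0.3]
grip_width: 0.128
```

Run:
```python
from h import *
s=monitor.read_state(); print(s['grip_width'],s['tcp_pos'],yaw()[0],s['force'])
c=vision.calibration('wrist'); im=snap('wrist','w4.png'); print(proj(c,s['tcp_pos']))
```

```text
0.12760854773701497 [ 0.53300546 -0.1276002   0.02659696] 0.4098541461802723 [-0.65877009  0.33555892 -0.25793976]
[277.13045468 265.1475684 ]
```

View pics/w4.png

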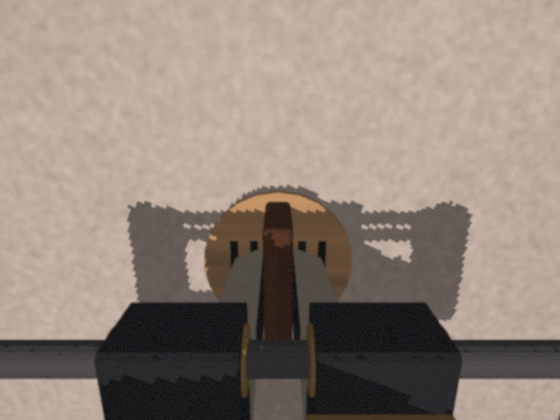

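Gripped: the opening is 11.9 mm, matching the bar, and the flange is visible at (205–352, top edge about 192). Next I'll find the lid's centre relative to the TCP, and refine the pot from the top and scene views.

Run:
```python
from h import *
s=monitor.read_state(); c=vision.calibration('wrist'); im=cv2.imread('pics/w4.png')
hsv=cv2.cvtColor(im,cv2.COLOR_BGR2HSV)
m=cv2.inRange(hsv,(5,110,60),(22,255,255)); m[:180]=0;m[300:]=0;m[:,:195]=0;m[:,365:]=0
k=max(cv2.findContours(m,cv2.RETR_EXTERNAL,cv2.CHAIN_APPROX_NONE)[0],key=cv2.contourArea)
h=cv2.convexHull(k)[:,0]; P=np.array([onz(c,*p,.021) for p in h if p[1]<262])[:,:2]
A=np.c_[2*P,np.ones(len(P))]; x=np.linalg.lstsq(A,(P**2).sum(1),rcond=None)[0]
print('flange c',x[:2],'r',np.sqrt(x[2]+x[0]**2+x[1]**2))
from scipy.optimize import least_squares
f=least_squares(lambda q:np.hypot(*(P-q).T)-.038,x[:2]).x; print('fixed r',f, 'minus tcp',f-s['tcp_pos'][:2])
y=yaw()[0]; d=f-s['tcp_pos'][:2]; print('along,lat',d@[np.cos(y),np.sin(y)],d@[-np.sin(y),np.cos(y)])
# pot marks top
im=cv2.imread('pics/top0.png'); c=vision.calibration('top'); hsv=cv2.cvtColor(im,cv2.COLOR_BGR2HSV)
def bl(m,box):
    u0,v0,u1,v1=box; w=np.zeros_like(m); w[v0:v1,u0:u1]=m[v0:v1,u0:u1]
    n,l,st,ce=cv2.connectedComponentsWithStats(w); return [(st[i,4],ce[i]) for i in range(1,n)]
box=(212,192,251,234)
for n,lo,hi in(('white',(15,0,130),(95,90,255)),('yellow',(23,110,90),(35,255,255)),('red',(0,150,90),(5,255,255)),('red2',(172,130,90),(180,255,255))):
    for a,p in bl(cv2.inRange(hsv,lo,hi),box): print(n,a,p.round(1),onz(c,*p,.07).round(4))
```

```text
flange c [ 0.5324911  -0.12802792] r 0.03673370685726977
fixed r [ 0.53105077 -0.1285605 ] minus tcp [-0.00195754 -0.0009438 ]
along,lat -0.0021714916640372083 -8.554865747598696e-05
white 549 [228.4 209.2] [0.5899 0.1514 0.07  ]
white 8 [232.1 227.1] [0.5436 0.1399 0.07  ]
yellow 7 [239.  198.3] [0.6191 0.1251 0.07  ]
yellow 5 [221.6 225.8] [0.5465 0.167  0.07  ]
red 4 [246.5 207.5] [0.5954 0.1048 0.07  ]
red 2 [214.5 216. ] [0.5715 0.1864 0.07  ]
red2 4 [245.8 208.2] [0.5934 0.1067 0.07  ]
red2 1 [215. 215.] [0.5741 0.1852 0.07  ]
```

Call:
servo_tool:
  targets:
    - {"linear": [0, 0, 0.5], "delta_rot": [0, 0, 0], "jaw": 0}
    - {"linear": [0, 0, 0.9], "delta_rot": [0, 0, 0], "jaw": 0}
    - {"linear": [0, 0, 0.9], "delta_rot": [0, 0, 0], "jaw": 0}
    - {"linear": [0, 0, 0.7], "delta_rot": [0, 0, 0], "jaw": 0}
    - {"linear": [0, 0, 0], "delta_rot": [0, 0, 0], "jaw": 0}

```text
clock: 4.1
tcp_pos: [0.5369, -0.1284, 0.1524]
orientation: [0.002, 0.979, 0.203, 0.006]
force: [0.3, 0.2, -1.1]
grip_width: 0.126
```

Call:
servo_tool:
  targets:
    - {"linear": [0.13, 0.8, 0], "delta_rot": [0, 0, -0.39], "jaw": 0}
    - {"linear": [0.13, 0.8, 0], "delta_rot": [0, 0, -0.39], "jaw": 0}
    - {"linear": [0.13, 0.8, 0], "delta_rot": [0, 0, -0.39], "jaw": 0}
    - {"linear": [0.13, 0.8, 0], "delta_rot": [0, 0, -0.39], "jaw": 0}
    - {"linear": [0.13, 0.8, 0], "delta_rot": [0, 0, -0.39], "jaw": 0}

```text
clock: 4.52
tcp_pos: [0.5581, 0.0337, 0.1454]
orientation: [-0.0, 0.996, 0.087, -0.001]
force: [0.2, 0.4, -2.2]
grip_width: 0.123
```

Call:
servo_tool:
  targets:
    - {"linear": [0, 0, 0], "delta_rot": [0, 0, 0], "jaw": 0}
    - {"linear": [0, 0, 0], "delta_rot": [0, 0, 0], "jaw": 0}
    - {"linear": [0, 0, 0], "delta_rot": [0, 0, 0], "jaw": 0}
    - {"linear": [0, 0, 0], "delta_rot": [0, 0, 0], "jaw": 0}
    - {"linear": [0, 0, 0], "delta_rot": [0, 0, 0], "jaw": 0}

```text
clock: 4.93
tcp_pos: [0.5587, 0.0303, 0.1463]
orientation: [0.0, 0.996, 0.086, -0.0]
force: [0.1, 0.3, -1.1]
grip_width: 0.126
```

Run:
```python
from h import *
s=monitor.read_state(); y,M=yaw();print(s['clock'],s['grip_width'],s['tcp_pos'],y,M[:,2],s['force'],s['joint_positions'])
snap('wrist','w5.png')
c=vision.calibration('wrist'); print(proj(c,[.583,.1455,.07]))
```

```text
4.9333 0.12615363383215658 [0.55867106 0.03028426 0.14629342] 0.17290283038312027 [-8.24092895e-04 -1.04859901e-03 -9.99999111e-01] [ 0.12205069  0.27947922 -1.11830499] [-9.31981491e-02  5.56924189e-01 -8.76695149e-04  1.77883628e+00
  1.98059104e-03  8.06752156e-01 -1.49320655e+00]
[110.27050698 152.43919956]
```

View pics/w5.png

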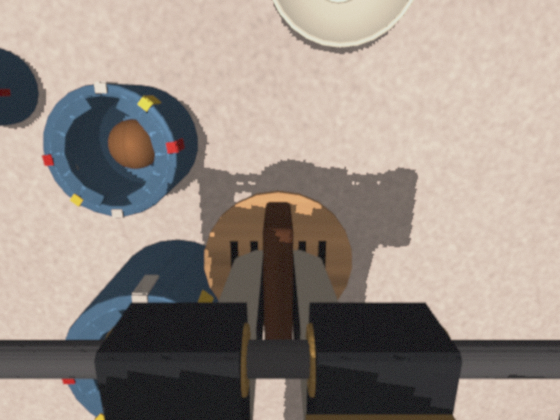

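The wrist view shows the target pot's marks: white at (100,88)/(117,213), yellow at (148,103)/(76,200), red at (175,147)/(48,160). The lid is still held at the same place in the picture, so it hasn't slipped.

Run:
```python
from h import *
c=vision.calibration('wrist'); im=cv2.imread('pics/w5.png'); hsv=cv2.cvtColor(im,cv2.COLOR_BGR2HSV)
R={}
for n,lo,hi,z in(('white',(0,0,150),(180,45,255),.0705),('yellow',(23,120,90),(35,255,255),.0705),('red',(172,150,90),(180,255,255),.0705)):
    m=cv2.inRange(hsv,lo,hi)
    if n=='red': m|=cv2.inRange(hsv,(0,170,120),(4,255,255))
    L=[]
    N,l,st,ce=cv2.connectedComponentsWithStats(m)
    for i in range(1,N):
        u,v=ce[i]
        if st[i,4]>15 and abs(np.hypot(u-110,v-150)-64)<14 : L.append(onz(c,u,v,z)); print(n,st[i,4],ce[i].round(1))
    if len(L)==2:
        a,b=np.array(L)[:,:2]; d=a-b; ang=np.arctan2(*d[::-1]); print(n,(a+b)/2,'d/2',np.linalg.norm(d)/2,'ang mod pi',ang%np.pi)
```

```text
yellow 139 [145.6 102.4]
yellow 83 [ 76.1 199.5]
yellow [0.58274978 0.1457722 ] d/2 0.041676703243407796 ang mod pi 2.610649785116766
red 100 [172.2 147. ]
red 76 [ 48.  159.7]
red [0.58244981 0.14559876] d/2 0.04135684175474336 ang mod pi 1.8442280162723736
```

Run:
```python
from h import *
from scipy.optimize import least_squares
s=monitor.read_state(); c=vision.calibration('wrist'); im=cv2.imread('pics/w5.png')
t=s['tcp_pos']; y=yaw()[0]; zf=t[2]-.0056
hsv=cv2.cvtColor(im,cv2.COLOR_BGR2HSV)
m=cv2.inRange(hsv,(5,100,40),(22,255,255)); m[:180]=0;m[300:]=0;m[:,:195]=0;m[:,365:]=0
k=max(cv2.findContours(m,cv2.RETR_EXTERNAL,cv2.CHAIN_APPROX_NONE)[0],key=cv2.contourArea)
h=cv2.convexHull(k)[:,0]; h=h[h[:,1]<275]; print(h.min(0),h.max(0))
P=np.array([onz(c,*p,zf) for p in h])[:,:2]
for f in (least_squares(lambda q:np.hypot(*(P-q).T)-.038,t[:2]).x, least_squares(lambda q:np.hypot(*(P-q[:2]).T)-q[2],[*t[:2],.038]).x):
    d=f[:2]-t[:2]; print(f,'along,lat',d@[np.cos(y),np.sin(y)],d@[-np.sin(y),np.cos(y)])
# predicted outlines for along = 0,-1,-2 mm: front point
for a in (0,-.001,-.002): print(a,proj(c,[*(t[:2]+(a+.038)*np.array([np.cos(y),np.sin(y)])),zf]), [proj(c,[*(t[:2]+(a+.034)*np.array([np.cos(y),np.sin(y)])),t[2]+.0334]).round(1)])
cv2.imwrite('pics/c5.png',cv2.resize(im[180:300,190:370],(720,480),interpolation=cv2.INTER_CUBIC))
```

```text
[204 191] [350 270]
[0.55707889 0.02982272] along,lat -0.0017938084721793848 -0.00038697697544690004
[0.55792024 0.03001932 0.03728963] along,lat -0.0009311772064272919 -0.0003381584598222001
0 [276.74987584 187.97933313] [array([276.6, 224. ])]
-0.001 [276.75228195 190.00356578] [array([276.6, 226.5])]
-0.002 [276.75467999 192.02101083] [array([276.6, 228.9])]
```

View pics/c5.png

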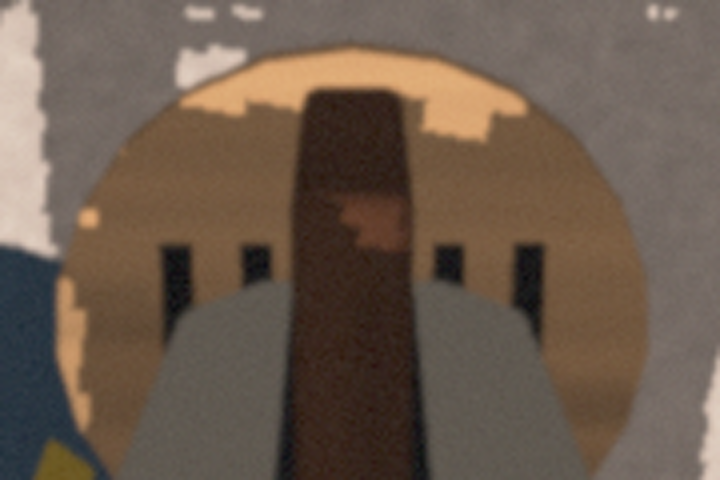

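Call:
servo_tool:
  targets:
    - {"linear": [0.16, 0.72, 0], "delta_rot": [0, 0, 0], "jaw": 0}
    - {"linear": [0.16, 0.72, 0], "delta_rot": [0, 0, 0], "jaw": 0}
    - {"linear": [0.16, 0.72, 0], "delta_rot": [0, 0, 0], "jaw": 0}
    - {"linear": [0.16, 0.72, -0.3], "delta_rot": [0, 0, 0], "jaw": 0}
    - {"linear": [0, 0, -0.3], "delta_rot": [0, 0, 0], "jaw": 0}

```text
clock: 5.4
tcp_pos: [0.5859, 0.1566, 0.1232]
orientation: [-0.004, 0.996, 0.092, 0.002]
force: [-0.9, 1.6, -0.8]
grip_width: 0.127
```

Call:
servo_tool:
  targets:
    - {"linear": [0, 0, 0], "delta_rot": [0, 0, 0], "jaw": 0}
    - {"linear": [0, 0, 0], "delta_rot": [0, 0, 0], "jaw": 0}
    - {"linear": [0, 0, 0], "delta_rot": [0, 0, 0], "jaw": 0}
    - {"linear": [0, 0, 0], "delta_rot": [0, 0, 0], "jaw": 0}
    - {"linear": [0, 0, 0], "delta_rot": [0, 0, 0], "jaw": 0}

```text
clock: 5.82
tcp_pos: [0.5853, 0.146, 0.1235]
orientation: [0.0, 0.996, 0.087, 0.001]
force: [0.9, -0.0, -1.7]
grip_width: 0.128
```

Run:
```python
from h import *
s=monitor.read_state(); y,M=yaw();print(s['clock'],s['grip_width'],s['tcp_pos'],y,M[:,2],s['force'],s['joint_positions'])
snap('wrist','w6.png')
```

```text
5.8167 0.12794631851848204 [0.58527614 0.1460141  0.12351426] 0.17330971322996588 [ 1.52488777e-03 -2.25388489e-04 -9.99998812e-01] [ 0.88963973 -0.03758792 -1.72680107] [-0.28357867  0.64327939  0.00410422  1.67764011 -0.00249553  0.81927572
 -1.6760809 ]
```

View pics/w6.png

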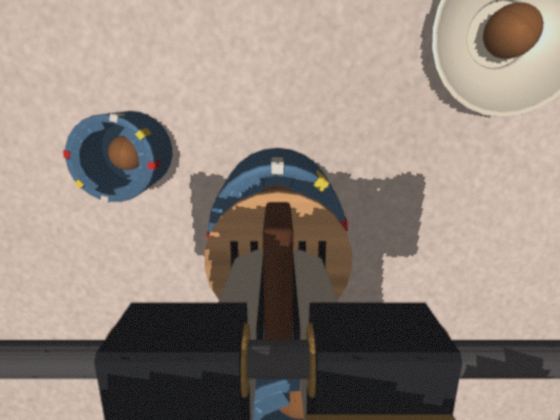

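Run:
```python
from h import *
c=vision.calibration('wrist')
im=cv2.imread('pics/w6.png'); hsv=cv2.cvtColor(im,cv2.COLOR_BGR2HSV)
for n,lo,hi,a0 in(('w',(0,0,140),(180,60,255),0),('y',(23,120,90),(35,255,255),-.698)):
    m=cv2.inRange(hsv,lo,hi); w=np.zeros_like(m); w[155:195,268:335]=m[155:195,268:335]
    N,l,st,ce=cv2.connectedComponentsWithStats(w); i=1+np.argmax(st[1:,4]); a=.168+a0
    print(n,st[i,4],ce[i],onz(c,*ce[i],.0705),'pred',proj(c,[.5826+.041*np.cos(a),.1457+.041*np.sin(a),.0705]))
s=monitor.read_state();print(s['tcp_pos'],yaw()[0])
```

```text
w 306 [324.60784314 161.40522876] [0.63152909 0.12563738 0.0705    ] pred [277.69572216 167.57768006]
y 144 [321.05555556 183.00694444] [0.6182033  0.12498778 0.0705    ] pred [321.00148262 183.37130459]
[0.58513019 0.14641842 0.12342759] 0.17393905466568566
```

White mark seen at (278,167) matches the predicted (277.7,167.6), and yellow at (321,183) matches too, so the pot pose is confirmed. I'm lowering toward the mouth.

Call:
servo_tool:
  targets:
    - {"linear": [-0.02, -0.01, -0.25], "delta_rot": [0, 0, -0.04], "jaw": 0}
    - {"linear": [0, 0, -0.25], "delta_rot": [0, 0, 0], "jaw": 0}
    - {"linear": [0, 0, 0], "delta_rot": [0, 0, 0], "jaw": 0}
    - {"linear": [0, 0, 0], "delta_rot": [0, 0, 0], "jaw": 0}
    - {"linear": [0, 0, 0], "delta_rot": [0, 0, 0], "jaw": 0}

```text
clock: 6.28
tcp_pos: [0.5837, 0.1472, 0.1023]
orientation: [-0.0, 0.996, 0.085, -0.0]
force: [-0.4, 0.8, -1.3]
grip_width: 0.127
```

Run:
```python
from h import *
s=monitor.read_state();print(s['tcp_pos'],yaw()[0],yaw()[1][:,2],s['force'],s['ft_torque'])
```

```text
[0.58370426 0.1472022  0.10226201] 0.17108705948007344 [-5.77172202e-04 -4.70253413e-05 -9.99999832e-01] [-0.39377029  0.78792897 -1.28403535] [ 0.02244151 -0.04405634 -0.01837176]
```

Call:
servo_tool:
  targets:
    - {"linear": [0.01, -0.03, -0.05], "delta_rot": [0, 0, 0], "jaw": 0}
    - {"linear": [0, 0, -0.1], "delta_rot": [0, 0, 0], "jaw": 0}
    - {"linear": [0, 0, -0.1], "delta_rot": [0, 0, 0], "jaw": 0}
    - {"linear": [0, 0, -0.05], "delta_rot": [0, 0, 0], "jaw": 0}
    - {"linear": [0, 0, 0], "delta_rot": [0, 0, 0], "jaw": 0}

```text
clock: 6.7
tcp_pos: [0.5837, 0.1459, 0.0899]
orientation: [0.0, 0.996, 0.085, -0.001]
force: [-0.0, 0.2, -1.4]
grip_width: 0.128
```

The underside is already about 7 mm below the rim with no contact force, so the lugs are in the gaps. I'm continuing down.

Call:
servo_tool:
  targets:
    - {"linear": [0, 0, -0.08], "delta_rot": [0, 0, 0], "jaw": 0}
    - {"linear": [0, 0, -0.08], "delta_rot": [0, 0, 0], "jaw": 0}
    - {"linear": [0, 0, -0.06], "delta_rot": [0, 0, 0], "jaw": 0}
    - {"linear": [0, 0, 0], "delta_rot": [0, 0, 0], "jaw": 0}
    - {"linear": [0, 0, 0], "delta_rot": [0, 0, 0], "jaw": 0}

```text
clock: 7.12
tcp_pos: [0.5841, 0.1459, 0.0816]
orientation: [0.0, 0.996, 0.085, -0.0]
force: [0.5, 0.8, -1.5]
grip_width: 0.124
```

Run:
```python
from h import *
s=monitor.read_state();print(s['tcp_pos'],yaw()[0],yaw()[1][:,2],s['force'],s['ft_torque'])
```

```text
[0.5841091  0.14592382 0.08161423] 0.17099579201014078 [-3.72595584e-04 -5.50315636e-05 -9.99999929e-01] [ 0.47041065  0.79599012 -1.47322669] [ 0.01180529  0.01242024 -0.02128285]
```

Call:
servo_tool:
  targets:
    - {"linear": [0, 0, -0.03], "delta_rot": [0, 0, 0], "jaw": 0}
    - {"linear": [0, 0, -0.02], "delta_rot": [0, 0, 0], "jaw": 0}
    - {"linear": [0, 0, 0], "delta_rot": [0, 0, 0], "jaw": 0}
    - {"linear": [0, 0, 0], "delta_rot": [0, 0, 0], "jaw": 0}
    - {"linear": [0, 0, 0], "delta_rot": [0, 0, 0], "jaw": 0}

```text
clock: 7.53
tcp_pos: [0.5846, 0.1461, 0.0806]
orientation: [-0.0, 0.996, 0.085, 0.001]
force: [-0.8, -0.8, 4.8]
grip_width: 0.125
```

Seated: contact of 4.8 N at TCP z 0.0806, exactly the predicted seated height. Now I'll twist clockwise in two parts.

Call:
servo_tool:
  targets:
    - {"linear": [0, -0.005, 0], "delta_rot": [0, 0, -0.5], "jaw": 0}
    - {"linear": [0, -0.005, 0], "delta_rot": [0, 0, -0.7], "jaw": 0}
    - {"linear": [0, -0.005, 0], "delta_rot": [0, 0, -0.7], "jaw": 0}
    - {"linear": [0, -0.005, 0], "delta_rot": [0, 0, -0.7], "jaw": 0}
    - {"linear": [0, 0, 0], "delta_rot": [0, 0, -0.4], "jaw": 0}

```text
clock: 7.95
tcp_pos: [0.5848, 0.1446, 0.0806]
orientation: [0.0, 0.995, -0.096, 0.001]
force: [-0.5, -1.5, 4.9]
grip_width: 0.129
```

Run:
```python
from h import *
s=monitor.read_state();print(s['tcp_pos'],yaw()[0],yaw()[1][:,2],s['force'],s['ft_torque'],s['joint_positions'][-1])
```

```text
[0.58482933 0.14458859 0.08061203] -0.19242330059877932 [ 1.43171312e-03 -6.25795826e-04 -9.99998779e-01] [-0.52465946 -1.52955963  4.91152491] [-0.11231961  0.33561501  0.07752701] -1.9493073773238494
```

Call:
servo_tool:
  targets:
    - {"linear": [0, 0, 0], "delta_rot": [0, 0, -0.7], "jaw": 0}
    - {"linear": [0, 0, 0], "delta_rot": [0, 0, -0.7], "jaw": 0}
    - {"linear": [0, 0, 0], "delta_rot": [0, 0, -0.7], "jaw": 0}
    - {"linear": [0, 0, 0], "delta_rot": [0, 0, -0.6], "jaw": 0}
    - {"linear": [0, 0, 0], "delta_rot": [0, 0, 0], "jaw": 0}

```text
clock: 8.37
tcp_pos: [0.5848, 0.1448, 0.0806]
orientation: [0.0, 0.967, -0.255, 0.001]
force: [0.0, -0.4, 4.4]
grip_width: 0.129
```

Call:
servo_tool:
  targets:
    - {"linear": [0, 0, 0], "delta_rot": [0, 0, 0], "jaw": 0}
    - {"linear": [0, 0, 0], "delta_rot": [0, 0, 0], "jaw": 0}
    - {"linear": [0, 0, 0], "delta_rot": [0, 0, 0], "jaw": 0}
    - {"linear": [0, 0, 0], "delta_rot": [0, 0, 0], "jaw": 0}
    - {"linear": [0, 0, 0], "delta_rot": [0, 0, 0], "jaw": 0}

```text
clock: 8.78
tcp_pos: [0.5849, 0.1448, 0.0806]
orientation: [-0.0, 0.967, -0.254, 0.001]
force: [-0.9, 0.3, 5.3]
grip_width: 0.128
```

Run:
```python
from h import *
s=monitor.read_state();print(s['clock'],s['tcp_pos'],yaw()[0],yaw()[1][:,2],s['force'],s['ft_torque'],s['joint_positions'][-1])
im=snap('wrist','w7.png'); c=vision.calibration('wrist')
a=.168
for n,d in(('w',0),('y',-.698),('r',-1.466)): print(n,proj(c,[.5826+.041*np.cos(a+d),.1457+.041*np.sin(a+d),.0705]))
s=monitor.read_state();print(s['tcp_pos'],yaw()[0],s['force'],s['grip_width'],abs(s['joint_velocities']).max())
```

```text
8.7833 [0.58487754 0.14482978 0.08061253] -0.5134012639959915 [ 1.53943689e-03 -5.07231878e-05 -9.99998814e-01] [-0.94905148  0.27005035  5.33847168] [-0.07929477  0.28990759 -0.04408868] -2.189897286234213
w [224.88252185 203.40966218]
y [278.23447196 185.49487208]
r [334.91362767 208.79204812]
[0.58487147 0.14482643 0.08059125] -0.5133960837820565 [ 0.06096201 -1.04510928  5.47002729] 0.125276960791288 0.002274069860615275
```

View pics/w7.png

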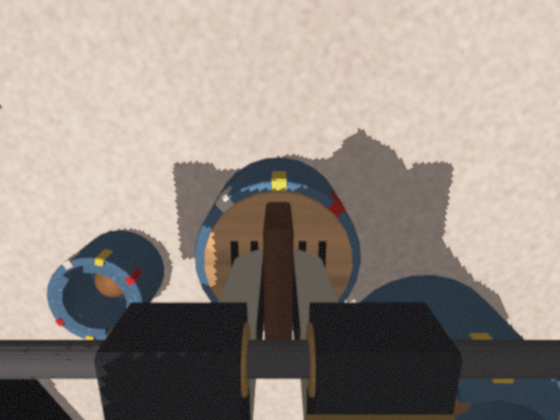

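The bar at (278,205) points straight at the yellow mark at (279,181). The lid is seated on the rim, still and gripped, so I'm handing in.

Run:
```python
from h import *
print(order.job_done())
```

```text
the job is handed in; nothing more can be done
None
```

The lid is seated in the middle-sized blue pot and twisted to the yellow half-way marks. It was still gripped when I handed the job in at about 9 s of the 48 s limit.

**Last checks:**
- **Twist:** the lid has turned about 0.68 rad clockwise from the gaps, against a target of 0.70. In the last wrist picture the bar points straight at the yellow mark.
- **Seating:** the gripper is at the height predicted for a fully seated lid, with about 5 N pushing back from the rim. The lid's centre is about 1 mm from the pot's axis and it stands upright.
- **Grip:** the grip is set to 30 N, and the opening matches the 12 mm bar. The lid is not moving.

No check failed or disagreed. I took no final overview picture of the other things on the shelf. The path stayed clear of them, and I saw no unexpected contact forces.

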